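# Refit the tape dispenser's cover and snap its retaining cap home

### The arm

A 6-joint arm with a two-finger parallel gripper is mounted at the origin on the work surface. World frame = base frame: x ahead of the robot, y to its left, z up, the work surface at z = 0. Lengths are in mm, angles in rad, forces in N, time in s.
With the tool pointing down it reaches from about 300 to 1000 mm from the base axis. Payload 5.1 kg.
Tool frame: the origin (TCP) lies at the very end of the fingers, on their centre line; the grasp point (between the pads) lies 19 mm behind it; z points along the fingers, y is the direction in which the jaws open and shut (so a half turn about z gives the same grasp; the last joint's range is limited). The gripper opens to 95 mm and grips with 3 to 60 N. Pads are 20 mm wide; open, the fingers measure 119 mm over their backs; the gripper's body (75 mm by 180 mm) begins 59 mm behind the grasp point.
Start: joints at [1.224, 0.124, 1.65, -0, 1.367, -0.083], TCP at [169.51, 627.496, 214.656] pointing down, gripper open.
Joint ranges: [-2.61, 2.61], [-1.02, 2.33], [0.03, 2.71], [-1.35, 4.49], [0.32, 2.68], [-2.91, 2.91]. Speed limits (rad/s): [2.57, 2.57, 3.14, 3.14, 3.14, 3.14].

### API

Orientations are given as a unit quaternion [w, x, y, z].
In Python, from plant import arm gives the robot as it stands. The module is installed in compiled form; this text tells all that it offers.
- The arm moves only by the tool apply_moves, never from a script. Its argument "series" is a list of rows, each a list of 3 entries, a list of its own where there are three numbers: the gripper command: -1 is shut, 1 is fully open, values between are in proportion, then the shift along the tool's x, y, z in m, then the turn, a rotation vector about the tool's x, y, z in rad. A call has 1 to 10 rows; each row shifts and turns the pose as measured when the row begins, along the tool's axes as they then stand; what a row does not reach is not made up. A row lasts 1/12 s, in which the tool goes at most 41.7 mm and 7.16 degrees, less where a joint would pass 70% of its speed; a pose out of reach is approached as far as the arm can. A call with a gripper value outside its range is refused whole. The fingers move at their own pace and stop on an object; "force" is the grip in N (left out, the last holds). Time passes only in rows, so rows that do not move let the fingers close. It gives the time, the measured TCP pose, the force and the opening at its end, in the units of the state.
- arm.sense(): the state, without advancing time (a new reading comes with each control period).
- arm.camera(name): name is "scene" or "top"; returns a dict with "color" (384x512x3 uint8, red, green, blue), "K" (3x3 intrinsics, pixels), "world_from_camera" (4x4, takes a point from camera to world coordinates). Camera axes: x right, y down, z forward; pixel columns grow to the right and rows downward; lengths in mm; the calibration is good to about 2 mm. A picture is of the moment at which its call begins. There is no depth.
- arm.finish_job(): hands the job in, once; it reports no verdict.
Trained networks look in a picture, given as the dict that the camera call returned (one of the last four; its "shot" number tells which), for a name from the list of things; names that differ only in an ending like _2 or _b are one class to them, and where a whole thing is asked for, a point or a joint stands for the part that bears it (a point fixed in the world has none). Each returns a list of dicts, best first, with "conf" (0 to 1); they miss things now and then, are a little off and sometimes report something else, mostly with a low value. They report only what shows in the picture. A call takes as long as a camera call. They do not tell look-alikes from the thing itself.
- arm.recognise(picture, query): "extent" ([centre column, centre row, width, height] in pixels, round what is visible of it).
- arm.outline_of(picture, query): "pixels" (384x512 bool, what is visible of it) and "extent" ([centre column, centre row, width, height] in pixels, round what is visible of it).
The state is a dict: "time": time; "q": joint angles; "qvel": joint speeds; "tau": joint torques, N m; "tcp_pos": TCP position; "tcp_rot": TCP orientation; "ft_force": force on the tool from outside, world axes, zero at the start; "moment": the same for the moment, N m; "width": finger opening in mm.
Only numpy, scipy, OpenCV 4.12 (cv2) and the standard library are available. Lean on these libraries where they do the work, as an engineer would, in place of code of your own. Each camera call takes 0.05 s, during which the arm holds its last target.

### The job

Put the yellow cover plate back on the violet tape-dispenser drive unit, lowered over its two locating pins (and over the snap stud) until it lies flush on the housing. Then press the red snap cap onto the stud until it clicks and sits right down on the plate, and keep pressing after the click: the job finishes while you still hold the cap pressed down firmly (several newtons, about 10), neither letting go nor backing off. Leave the tape roll, the stamp and the carton where they are.

Things in the scene. Friction and masses are not known exactly. Their poses are not given: they have to be found in the camera images.
- machine: Drive unit of a tape dispenser, fixed: violet housing 160 (x) x 220 (y) mm, top deck 55 mm above its underside, gear recess in the deck. Origin at the centre of the underside, z up. Steel locating pins, 8 mm diameter, tapered tips, stand 26 mm above the deck at (x, y) = (32, 27) and (-32, -65) mm; the snap stud stands at (0, 58) mm.
- seat (a point): Point on the drive unit at the centre of the deck, 55 mm above the unit's origin; same axes. The seated plate's origin belongs here, with the plate's axes along the unit's.
- stud (a point): Point on the axis of the snap stud at the level of the seated plate's top face, 61 mm above the unit's underside; unit's axes. The seated cap's origin belongs here. The steel stud is 13 mm diameter, tapered at its tip 18 mm above this point; four brass spring balls centred 9 mm above this point widen it to 22 mm.
- plate: Loose yellow cover plate, 90 (x) x 190 (y) x 6 mm, about 0.3 kg, lying flat on the bench, fin up. Origin at the centre of its underside, z up. Upright grip fin 8 mm thick (x), 36 mm long (y), centred at (0, -10) mm, top 40 mm above the underside. Holes: 29 mm diameter at (0, 58) mm for the stud, 11 mm at (32, 27) and (-32, -65) mm for the pins. Fits one way round only.
- cap: Loose red snap cap, about 45 g, standing upright on the bench. Origin at the centre of its open underside, z up. Skirt 39 mm diameter from 0 to 23 mm, ribbed knob 26 to 28 mm diameter from 23 to 49 mm. Bore 17 mm at the lip. On the stud the lip meets the balls 11 mm above home; the push rises to 10 to 15 N, drops with a click, then the cap stops on the plate.
- tape_roll: Bystander: cardboard tape roll lying flat, 100 mm diameter, 48 mm high. Origin at the centre of its underside.
- stamp: Bystander: hand stamp, base 50 x 35 x 30 mm, blue handle up to 70 mm. Origin at the centre of its underside.
- carton: Bystander: closed carton 100 x 140 x 60 mm. Origin at the centre of its underside.
There are look-alikes about, which are no part of the job. Of the things shaped like the plate, the yellow one is meant. Several things look just like the cap: the one meant starts farthest from the robot's base.

How it is judged (in metres and radians):
On the way, in this order (a step that is already met when the one before it is completed fails the run):
1. the plate lies flush on the housing, over both pins (z of plate in the frame of seat below 0.002 m and horizontal distance between plate and seat below 0.005 m and angle between the y axis of plate and the y axis of machine, either way round below 0.06 rad and angle between plate's own z axis and vertical below 0.025 rad), for 0.2 s.
2. the cap has clicked onto the stud and sits on the plate (z of cap in the frame of stud below 0.0025 m and horizontal distance between cap and stud below 0.004 m and angle between cap's own z axis and vertical below 0.08 rad), for 0.1 s.
At the end, for the whole second after the job is handed in: Plate flush (2 mm high, 5 mm sideways, 0.06 rad yaw, 0.025 rad tilt); cap snapped on the stud, underside within 2.5 mm of the plate, centred within 4 mm, upright; fingers still touch it (over 1 N) and it bears on the plate with over 4 N; tape roll, stamp, carton moved under 20 mm (all of step 1 and all of step 2 and z of plate in the frame of seat above -0.002 m and z of cap in the frame of stud above -0.003 m and contact force between cap and plate above 4 N and contact force between the fingers and cap above 1 N and distance of each of tape_roll, stamp, carton from where it was at the start of the episode below 0.02 m); the arm keeps its last pose, push and grip.
It fails at once if the tape roll, stamp or carton is pushed away (over 20 mm) (distance of any of tape_roll, stamp, carton from where it was at the start of the episode above 0.02 m).
It also fails if it takes over 64 s, if anything falls off the work surface, if the arm or the gripper's body presses on something with over 40 N, if the wrist force passes 120 N, or if a joint passes its speed limit or range.

## Working session

There is one attempt and no reset: what is moved stays moved. The work goes in short steps, Python scripts to look and compute and a tool call to move; the robot and the scene stay as the last step left them, time stands still between calls to the robot, and variables do not carry over. Pictures are saved under pics/ and viewed, and the job is handed in when it is done.

Besides the shell and the picture viewer there is one more tool, called after "Emit:" as name(argument=value, ...) on one line, values as JSON. apply_moves: Moves the arm, as the interface text tells. Its arguments: {"type":"object","properties":{"series":{"type":"array"},"force":{"type":"number"}},"required":["series"]}

```bash
mkdir -p pics; ls
python3 - <<'E'
from plant import arm
import cv2,pickle,numpy as np
s=arm.sense();print(s)
for n in("scene","top"):
    p=arm.camera(n);cv2.imwrite(f"pics/{n}0.png",cv2.resize(p["color"][:,:,::-1],None,fx=1.5,fy=1.5));pickle.dump(p,open(f"pics/{n}0.pkl","wb"))
    print(n,p["K"],p["world_from_camera"])
    for q in("machine","plate","cap","tape_roll","stamp","carton"):
        for d in arm.recognise(p,q): print(q,np.round(d["extent"],1),round(d["conf"],2))
E
```

```text
pics
{'time': 0.0, 'q': array([ 1.22439708e+00,  1.24497868e-01,  1.65165828e+00, -1.14451537e-05,
        1.36745333e+00, -8.26135027e-02]), 'qvel': array([-1.58288233e-04,  1.01066245e-03, -7.08976449e-05, -1.60788210e-04,
       -6.82665901e-04,  5.74712130e-04]), 'tau': array([ 9.54545758e-04, -4.17605281e+01, -3.59933138e+01,  7.74597726e-02,
        4.94025217e-02, -1.80554243e-04]), 'tcp_pos': array([169.30595789, 626.91573821, 213.40100424]), 'tcp_rot': array([-2.09180311e-04,  1.31509590e-01,  9.91314385e-01, -9.86491896e-04]), 'ft_force': array([ 0.16029433, -0.68098549,  0.53209826]), 'moment': array([0.03467702, 0.02130066, 0.02753968]), 'width': 95.09393720591505}
scene [[426.83782209   0.         256.8341951 ]
 [  0.         426.83782209 192.36171755]
 [  0.           0.           1.        ]] [[-9.85680033e-02  6.92214979e-01 -7.14928508e-01  1.36459633e+03]
 [ 9.95116802e-01  7.23075072e-02 -6.71876084e-02  8.37286510e+01]
 [ 5.18642937e-03 -7.18059919e-01 -6.95961963e-01  9.14506708e+02]
 [ 0.00000000e+00  0.00000000e+00  0.00000000e+00  1.00000000e+00]]
machine [254
[... 361 characters left out ...]
178631]
 [  0.         498.64619386 188.88335838]
 [  0.           0.           1.        ]] [[-8.47058034e-04 -9.86996230e-01  1.60741170e-01  2.29465212e+02]
 [-9.99999585e-01  8.89872297e-04  1.94367876e-04  8.59272250e+00]
 [-3.34879475e-04 -1.60740938e-01 -9.86996575e-01  1.62052701e+03]
 [ 0.00000000e+00  0.00000000e+00  0.00000000e+00  1.00000000e+00]]
machine [269.4 176.8  75.5  54.5] 0.78
plate [158.  282.4  32.8  61.9] 0.82
plate [164.9 196.7  48.7  59.6] 0.64
cap [267.9 175.4  72.5  57. ] 0.72
cap [341.  208.8  11.7  13.4] 0.63
tape_roll [177.4 116.5  34.6  34.1] 0.88
tape_roll [361.1 195.3  14.4  12.2] 0.51
stamp [244.2  98.2  10.6  15.5] 0.48
carton [357.6 123.2  49.1  40.9] 0.9
```

View pics/scene0.png

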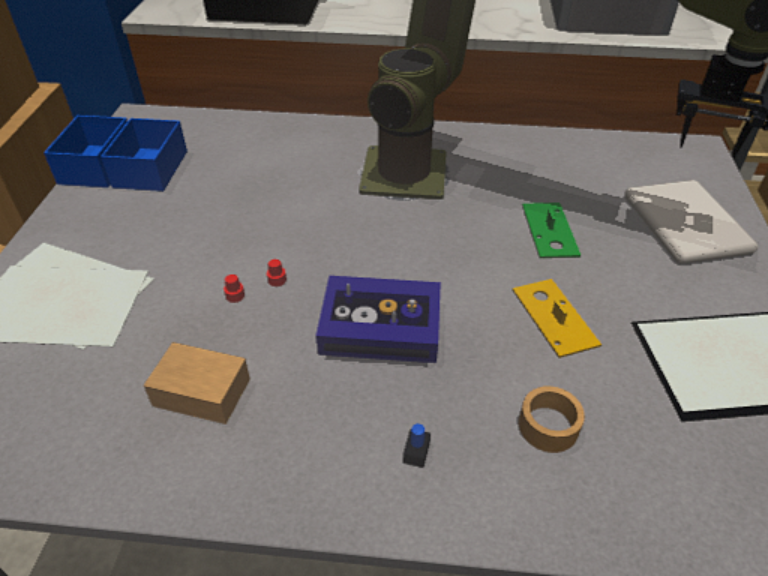

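View pics/top0.png

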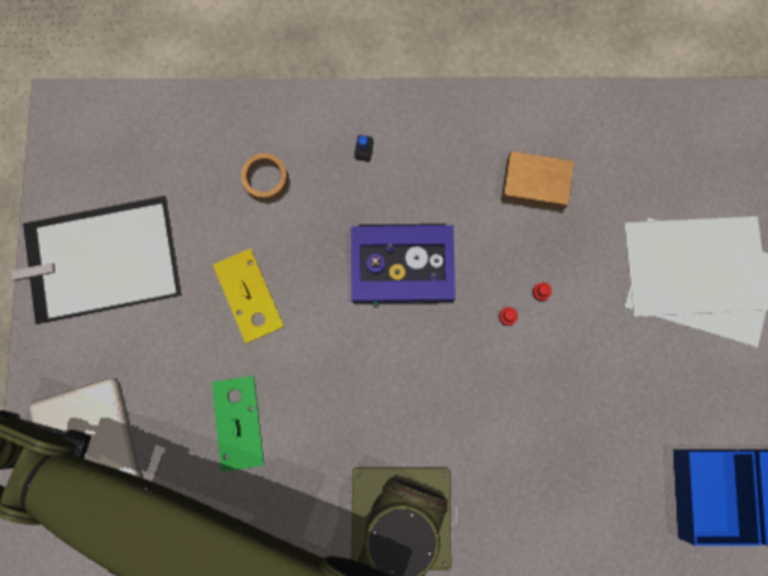

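```bash
cat > h.py <<'E'
import numpy as np,cv2,pickle
from scipy.optimize import minimize
def proj(p,P):
    T=np.linalg.inv(p["world_from_camera"]);c=np.atleast_2d(P)@T[:3,:3].T+T[:3,3]
    u=c@p["K"].T;return u[:,:2]/u[:,2:]
def unproj(p,uv,z):
    d=np.linalg.inv(p["K"])@np.array([uv[0],uv[1],1.]);T=p["world_from_camera"];d=T[:3,:3]@d;o=T[:3,3]
    return o+d*(z-o[2])/d[2]
def hsv(p): return cv2.cvtColor(p["color"],cv2.COLOR_RGB2HSV)
def pose(x,y,yaw,P,z=0):
    c,s=np.cos(yaw),np.sin(yaw);P=np.atleast_2d(P);return np.c_[x+c*P[:,0]-s*P[:,1],y+s*P[:,0]+c*P[:,1],P[:,2]+z]
def box(a,b,z0,z1): return np.array([[i*a/2,j*b/2,z] for z in(z0,z1) for i,j in((-1,-1),(1,-1),(1,1),(-1,1))])
def ring(cx,cy,r,z,n=32):
    t=np.arange(n)/n*2*np.pi;return np.c_[cx+r*np.cos(t),cy+r*np.sin(t),t*0+z]
S=8
def fill(im,uv,roi,v):
    q=((uv-np.array(roi[:2])+0.5)*S*16-8).round().astype(np.int32)
    cv2.fillConvexPoly(im,cv2.convexHull(q),v,shift=4)
def render(p,kind,x,y,yaw,roi,z=0):
    w,h=roi[2]-roi[0],roi[3]-roi[1];im=np.zeros((h*S,w*S),np.float32)
    f=lambda P:proj(p,pose(x,y,yaw,P,z)).astype(np.float32)
    if kind=="plate":
        fill(im,f(box(90,190,0,6)),roi,1)
        for cx,cy,r in((0,58,14.5),(32,27,5.5),(-32,-65,5.5)):
            a=np.zeros_like(im);b=a.copy();fill(a,f(ring(cx,cy,r,6)),roi,1);fill(b,f(ring(cx,cy,r,0)),roi,1);im[(a*b)>0]=0
    if kind=="machine": fill(im,f(box(160,220,0,55)),roi,1)
    if kind=="cap":
        fill(im,f(np.r_[ring(0,0,19.5,0),ring(0,0,19.5,23)]),roi,1);fill(im,f(np.r_[ring(0,0,13.5,23),ring(0,0,13.5,49)]),roi,1)
    return cv2.resize(im,(w,h),interpolation=cv2.INTER_AREA)
def fit(ps,kind,masks,x0,ignore=None,z=0):
    """ps list of pics, masks float masks full size"""
    rois=[]
    for p in ps:
        uv=proj(p,pose(*x0,box(200,260,0,60) if kind!="cap" else box(70,70,0,60),z));a=np.floor(uv.min(0)).astype(int);b=np.ceil(uv.max(0)).astype(int)
        a=np.maximum(a,0);b=np.minimum(b,[512,384]);rois.append((*a,*b))
    def cost(v):
        e=0
        for p,m,r in zip(ps,masks,rois):
            R=render(p,kind,v[0],v[1],v[2]/100 if kind!="cap" else 0,r,z);M=m[r[1]:r[3],r[0]:r[2]]
            W=1
            if kind in("plate","machine"):
                P=box(14,42,6,42)+[0,-10,0] if kind=="plate" else np.r_[box(130,190,55,83)]
                k=np.zeros_like(R);
                q=((proj(p,pose(v[0],v[1],v[2]/100,P,z))-np.array(r[:2]))*16).round().astype(np.int32)
                cv2.fillConvexPoly(k,cv2.convexHull(q),1,shift=4);W=1-k
            e+=(W*(cv2.GaussianBlur(R,(0,0),.7)-cv2.GaussianBlur(M,(0,0),.5))**2).sum()
        return e
    v0=np.array([x0[0],x0[1],x0[2]*100]);sx=np.array([v0]+[v0+d for d in np.diag([6.,6,5])])
    r=minimize(cost,v0,method="Nelder-Mead",options=dict(initial_simplex=sx,xatol=.02,fatol=1e-3,maxiter=300))
    return np.array([r.x[0],r.x[1],r.x[2]/100]),r.fun
def mask(p,col):
    H=hsv(p).astype(int);h,s,v=H[...,0],H[...,1],H[...,2]
    if col=="yellow": m=(abs(h-25)<6)&(s>150)&(v>60)
    if col=="violet": m=(abs(h-127)<12)&(s>110)
    if col=="red": m=((h<8)|(h>172))&(s>140)
    return m.astype(np.float32)
E
python3 - <<'E'
from h import *
T=pickle.load(open("pics/top0.pkl","rb"));C=pickle.load(open("pics/scene0.pkl","rb"))
for n,uv in dict(plate=(248/1.5,295/1.5),mach=(403/1.5,263/1.5),c1=(508/1.5,316/1.5),c2=(542/1.5,291/1.5)).items(): print(n,unproj(T,uv,30))
H=hsv(T);print(H[220,170],H[int(295/1.5),int(235/1.5)],H[int(235/1.5),int(400/1.5)],H[int(291/1.5),int(542/1.5)])
p0=unproj(T,(248/1.5,295/1.5),3);d=unproj(T,(258/1.5,319/1.5),3)-p0;yw=np.arctan2(-d[0],d[1])
m0=unproj(T,(403/1.5,263/1.5),55)
for kind,col,x0 in(("plate","yellow",(p0[0],p0[1],yw)),("machine","violet",(m0[0],m0[1],0.)),):
    ms=[mask(p,col) for p in(T,C)]
    print([m.sum() for m in ms])
    for i in([0],[1],[0,1]): print(kind,fit([(T,C)[k] for k in i],kind,[ms[k] for k in i],x0))
for uv in((508/1.5,316/1.5),(542/1.5,291/1.5)):
    c=unproj(T,uv,35);ms=[mask(p,"red") for p in(T,C)]
    for i in([0],[1],[0,1]): print("cap",fit([(T,C)[k] for k in i],"cap",[ms[k] for k in i],(c[0],c[1],0)))
for p,n in((T,"t"),(C,"s")):
    o=np.hstack([mask(p,c)*255 for c in("yellow","violet","red")]);cv2.imwrite(f"pics/m{n}.png",cv2.resize(o,(768,192)))
E
```

```text
plate [463.36229684 327.81433652  30.        ]
mach [533.04754623  -5.46280846  30.        ]
c1 [ 417.46395842 -229.81072614   30.        ]
c2 [ 471.48999247 -304.27548773   30.        ]
[ 28 212 190] [ 27 209 190] [124 138 140] [  1 189 189]
[np.float32(1539.0), np.float32(1437.0)]
plate (array([467.5009662 , 334.37868342,   1.99442284]), np.float64(18.55099868774414))
plate (array([467.76327119, 334.33783706,   1.99595471]), np.float64(26.049022674560547))
plate (array([467.46606029, 334.24729156,   1.99125987]), np.float64(45.290489196777344))
[np.float32(2171.0), np.float32(2061.0)]
machine (array([ 5.33469546e+02, -2.95483873e+00,  2.09867654e-02]), np.float64(68.90534973144531))
machine (array([ 4.90521386e+02, -4.57193184e+00,  4.22573656e-03]), np.float64(376.6964111328125))
machine (array([ 5.30727813e+02, -3.25547109e+00,  1.72405773e-02]), np.float64(1051.427001953125))
cap (array([ 4.20621079e+02, -2.31843919e+02,  2.25687659e-02]), np.float64(5.0175886154174805))
cap (array([ 4.20503778e+02, -2.32924278e+02,  6.13801842e-03]), np.float64(64.45227813720703))
cap (array([ 4.20883267e+02, -2.32395789e+02, -4.94555987e-03]), np.float64(69.95328521728516))
cap (array([ 4.74690329e+02, -3.06586657e+02,  2.52031172e-02]), np.float64(9.088159561157227))
cap (array([ 4.75563489e+02, -3.06604321e+02, -7.68680214e-04]), np.float64(61.752933502197266))
cap (array([ 4.75172353e+02, -3.06695611e+02, -1.88910847e-03]), np.float64(71.15406799316406))[ WARN:0@12.298] global loadsave.cpp:1063 imwrite_ Unsupported depth image for selected encoder is fallbacked to CV_8U.
```

Run:
```python
from h import *
T=pickle.load(open("pics/top0.pkl","rb"));C=pickle.load(open("pics/scene0.pkl","rb"))
print(hsv(C)[180:246:3,245].tolist());print(hsv(T)[145:206:3,268].tolist())
a=cv2.resize(C["color"][175:245,205:300,::-1],None,fx=8,fy=8,interpolation=cv2.INTER_NEAREST);cv2.imwrite("pics/mc.png",a)
a=cv2.resize(T["color"][145:210,225:310,::-1],None,fx=9,fy=9,interpolation=cv2.INTER_NEAREST);cv2.imwrite("pics/mt.png",a)
```

```text
[[6, 9, 138], [8, 14, 144], [123, 145, 121], [123, 134, 120], [124, 141, 119], [125, 64, 52], [125, 89, 66], [131, 42, 49], [140, 8, 98], [10, 5, 166], [0, 7, 148], [15, 9, 167], [123, 158, 116], [122, 143, 118], [124, 146, 117], [123, 149, 118], [126, 100, 61], [90, 5, 47], [128, 23, 45], [126, 103, 62], [0, 7, 78], [174, 9, 137]]
[[0, 17, 135], [3, 18, 131], [124, 137, 125], [124, 137, 138], [124, 138, 139], [124, 138, 140], [125, 116, 64], [129, 31, 57], [140, 27, 56], [130, 26, 59], [137, 31, 58], [22, 158, 171], [23, 162, 191], [22, 157, 158], [124, 122, 119], [124, 132, 145], [124, 131, 146], [124, 130, 145], [125, 131, 115], [158, 15, 69], [3, 17, 135]]
```

View pics/mc.png

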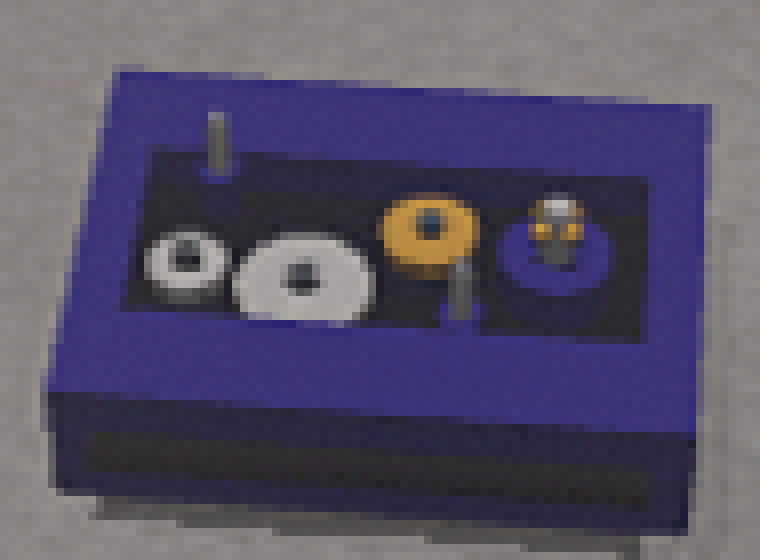

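View pics/mt.png

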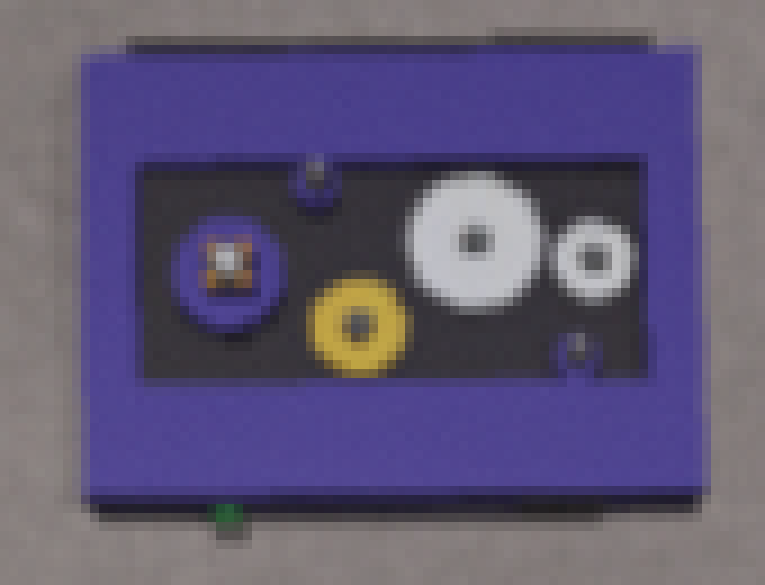

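```bash
python3 - <<'E'
s=open('h.py').read()
s=s.replace('fill(im,f(box(160,220,0,55)),roi,1)','fill(im,f(box(160,220,55,55)),roi,1)').replace('np.r_[box(130,190,55,83)]','box(100,192,55,55)').replace('(s>110)','(s>100)&(v>88)')
open('h.py','w').write(s)
E
python3 - <<'E'
from h import *
T=pickle.load(open("pics/top0.pkl","rb"));C=pickle.load(open("pics/scene0.pkl","rb"))
ms=[mask(p,"violet") for p in(T,C)]
for i in([0],[1],[0,1]):
    v,f=fit([(T,C)[k] for k in i],"machine",[ms[k] for k in i],(533,-3,0.02));print(v,f)
for p,sc,n in((C,(205,175,8),"c"),(T,(225,145,9),"t")):
    a=cv2.imread(f"pics/m{n}.png")
    for x,y,z in((32,27,26),(-32,-65,26),(0,58,24),(80,110,0),(-80,110,0),(80,-110,0),(-80,-110,0)):
        u=(proj(p,pose(*v,[[x,y,55+z]]))[0]-sc[:2]+.5)*sc[2]
        cv2.circle(a,tuple(int(k) for k in u),4,(0,255,0),1)
    cv2.imwrite(f"pics/mm{n}.png",a)
E
```

```text
[ 5.30577049e+02 -2.47293556e+00  8.99172035e-03] 23.895217895507812
[ 5.32919721e+02 -3.60374838e+00  1.19475264e-02] 36.389793395996094
[ 5.31769040e+02 -3.10886210e+00  1.19528145e-02] 77.07308959960938
```

View pics/mmc.png

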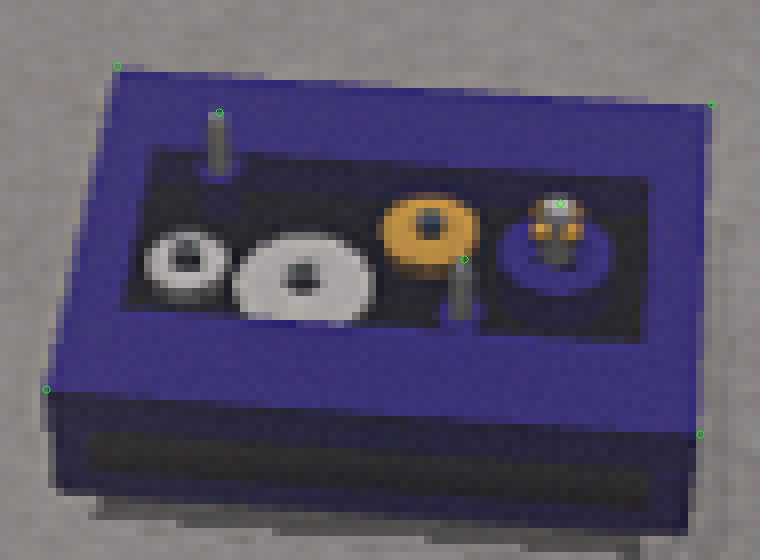

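View pics/mmt.png

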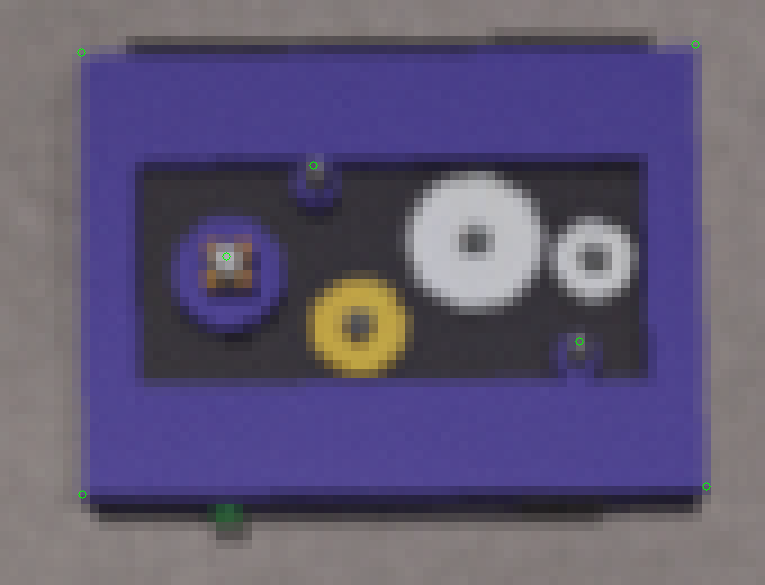

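Emit:
apply_moves(series=[[1,[-0.034,-0.018,0.0085],[0,0,0]],[1,[-0.034,-0.018,0.0085],[0,0,0]],[1,[-0.034,-0.018,0.0085],[0,0,0]],[1,[-0.034,-0.018,0.0085],[0,0,0]],[1,[-0.034,-0.018,0.0085],[0,0,0]],[1,[-0.034,-0.018,0.0085],[0,0,0]],[1,[-0.034,-0.018,0.0085],[0,0,0]],[1,[-0.034,-0.018,0.0085],[0,0,0]],[1,[-0.034,-0.018,0.0085],[0,0,0]],[1,[-0.034,-0.018,0.0085],[0,0,0]]], force=40)

```text
time: 1.53
tcp_pos: [458.6, 363.5, 130.3]
tcp_rot: [0.002, 0.124, 0.992, 0.006]
ft_force: [0.8, 0.0, 0.0]
width: 94.8
```

Emit:
apply_moves(series=[[1,[0,0,0],[0,0,-0.115]],[1,[0,0,0],[0,0,-0.115]],[1,[0,0,0],[0,0,-0.115]],[1,[0,0,0],[0,0,-0.115]],[1,[0,0,0],[0,0,-0.115]],[1,[0,0,0],[0,0,-0.115]]])

```text
time: 2.03
tcp_pos: [465.2, 354.4, 127.6]
tcp_rot: [0.003, -0.227, 0.974, 0.004]
ft_force: [-0.4, 0.3, -0.4]
width: 95.2
```

```bash
cat >> h.py <<'E'
from scipy.spatial.transform import Rotation as Ro
def delta(s,pos,phi):
    """tool-frame shift (mm) and rotvec to reach TCP pos, pointing down, tool y at world angle phi; shift in current tool axes"""
    q=s["tcp_rot"];R=Ro.from_quat([q[1],q[2],q[3],q[0]])
    y=np.array([np.cos(phi),np.sin(phi),0]);z=np.array([0,0,-1.]);x=np.cross(y,z)
    Rt=Ro.from_matrix(np.c_[x,y,z])
    d=R.inv().apply(np.array(pos)-s["tcp_pos"]);r=(R.inv()*Rt).as_rotvec()
    print("t",round(s["time"],2),"tcp",np.round(s["tcp_pos"],1),"tooly",np.round(np.arctan2(*R.as_matrix()[[1,0],1]),4),"w",round(s["width"],1),"F",np.round(s["ft_force"],1),"M",np.round(s["moment"],2))
    print("shift mm",np.round(d,1),"rot",np.round(r,4))
E
python3 -c "
from h import *;from plant import arm
s=arm.sense();delta(s,(476.6,338.4,100),1.992);print(s['q'])"
```

```text
t 2.03 tcp [465.2 354.4 127.6] tooly 2.0285 w 95.2 F [-0.4  0.3 -0.4] M [0.02 0.01 0.04]
shift mm [ -3.  -19.6  27.5] rot [0.0058 0.0068 0.0365]
[ 0.55683262  0.04656817  1.88375557  0.0053329   1.20384081 -1.47352694]
```

Emit:
apply_moves(series=[[1,[-0.0015,-0.01,0.014],[0.006,0.007,0.036]],[1,[-0.0015,-0.01,0.014],[0,0,0]],[1,[0,0,0],[0,0,0]]])

```text
time: 2.28
tcp_pos: [478.0, 337.0, 98.6]
tcp_rot: [0.001, -0.205, 0.979, -0.0]
ft_force: [-0.6, 0.7, -0.5]
width: 94.8
```

```bash
python3 -c "
from h import *;from plant import arm
s=arm.sense();delta(s,(476.6,338.4,12),1.992)
p=arm.camera('top');cv2.imwrite('pics/t1.png',cv2.resize(p['color'][140:300,90:250,::-1],None,fx=4,fy=4))
p=arm.camera('scene');cv2.imwrite('pics/s1.png',cv2.resize(p['color'][150:260,310:440,::-1],None,fx=5,fy=5))
"
```

```text
t 2.28 tcp [478.  337.   98.6] tooly 1.9846 w 94.8 F [-0.6  0.7 -0.5] M [ 0.03 -0.    0.01]
shift mm [ 0.9  1.9 86.6] rot [-0.001   0.002  -0.0074]
```

View pics/s1.png

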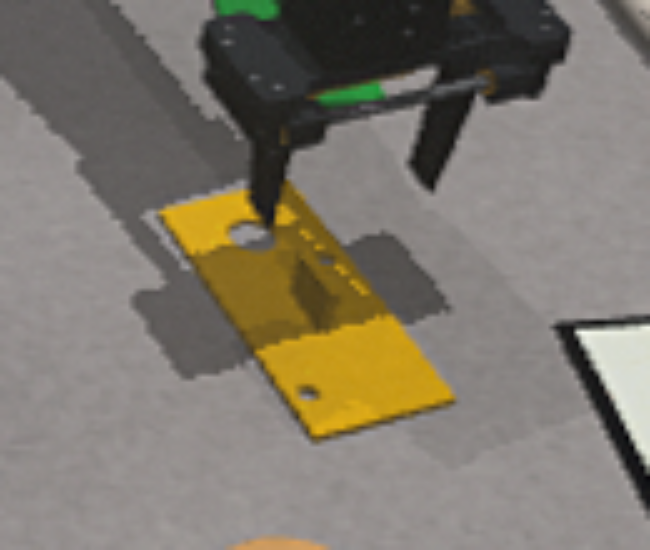

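Emit:
apply_moves(series=[[1,[0.001,0.002,0.03],[0,0.002,-0.007]],[1,[0,0,0.028],[0,0,0]],[1,[0,0,0.02],[0,0,0]],[1,[0,0,0],[0,0,0]]])

```text
time: 2.72
tcp_pos: [480.6, 342.9, 25.4]
tcp_rot: [0.006, -0.206, 0.979, 0.002]
ft_force: [-1.4, -0.9, -1.1]
width: 95.3
```

```bash
python3 -c "
from h import *;from plant import arm
s=arm.sense();delta(s,(476.6,338.4,12),1.992)
"
```

```text
t 2.72 tcp [480.6 342.9  25.4] tooly 1.9853 w 95.3 F [-1.4 -0.9 -1.1] M [0.06 0.13 0.03]
shift mm [ 5.6 -2.6 13.3] rot [ 0.0016  0.0123 -0.0067]
```

Emit:
apply_moves(series=[[1,[0.0055,-0.0025,0.005],[0.0015,0.012,-0.007]],[1,[0,0,0.004],[0,0,0]],[1,[0,0,0.001],[0,0,0]]])

```text
time: 2.97
tcp_pos: [477.3, 339.3, 17.2]
tcp_rot: [0.001, -0.209, 0.978, 0.0]
ft_force: [0.1, 0.6, -0.1]
width: 95.1
```

```bash
python3 -c "
from h import *;from plant import arm
s=arm.sense();delta(s,(476.6,338.4,12),1.992)
"
```

```text
t 2.97 tcp [477.3 339.3  17.2] tooly 1.9911 w 95.1 F [ 0.1  0.6 -0.1] M [ 0.03  0.01 -0.  ]
shift mm [ 1.  -0.6  5.2] rot [ 0.0003  0.0016 -0.0009]
```

Emit:
apply_moves(series=[[1,[0.001,-0.0006,0.004],[0,0.001,-0.001]],[0,[0,0,0.0005],[0,0,0]],[-1,[0,0,0],[0,0,0]],[-1,[0,0,0],[0,0,0]],[-1,[0,0,0],[0,0,0]],[-1,[0,0,0],[0,0,0]],[-1,[0,0,0],[0,0,0]],[-1,[0,0,0],[0,0,0]]])

```text
time: 3.63
tcp_pos: [479.8, 340.3, 17.7]
tcp_rot: [0.004, -0.209, 0.978, 0.002]
ft_force: [0.8, 0.0, -1.2]
width: 53.9
```

```bash
python3 -c "
from h import *;from plant import arm
s=arm.sense();delta(s,(476.6,338.4,130),1.992)
"
```

```text
t 3.63 tcp [479.8 340.3  17.7] tooly 1.9913 w 53.9 F [ 0.8  0.  -1.2] M [0.02 0.05 0.  ]
shift mm [   2.6   -0.3 -112.4] rot [ 0.0013  0.0094 -0.0007]
```

Emit:
apply_moves(series=[[-1,[0.0025,0,0.004],[0.001,0.009,0]],[-1,[0,0,0],[0,0,0]],[-1,[0,0,0],[0,0,0]],[-1,[0,0,0.001],[0,0,0]],[-1,[0,0,0],[0,0,0]]])

```text
time: 4.05
tcp_pos: [477.1, 339.1, 11.9]
tcp_rot: [-0.001, -0.209, 0.978, -0.0]
ft_force: [0.0, -0.3, -1.3]
width: 20.7
```

```bash
python3 -c "
from h import *;from plant import arm
s=arm.sense();delta(s,(476.6,338.4,13),1.992)
"
```

```text
t 4.05 tcp [477.1 339.1  11.9] tooly 1.9912 w 20.7 F [ 0.  -0.3 -1.3] M [ 0.08 -0.02 -0.05]
shift mm [ 0.8 -0.4 -1.1] rot [ 0.0002 -0.0011 -0.0008]
```

Emit:
apply_moves(series=[[-1,[0.001,0,-0.001],[0,0,0]],[-1,[0,0,0],[0,0,0]],[-1,[0,0,0],[0,0,0]],[-1,[0,0,0],[0,0,0]],[-1,[0,0,0],[0,0,0]]])

```text
time: 4.47
tcp_pos: [476.1, 338.4, 12.8]
tcp_rot: [-0.001, -0.209, 0.978, -0.0]
ft_force: [0.0, -0.4, 0.3]
width: 7.9
```

```bash
python3 -c "
from h import *;from plant import arm
s=arm.sense();delta(s,(476.6,338.4,13),1.992)
"
```

```text
t 4.47 tcp [476.1 338.4  12.8] tooly 1.9915 w 7.9 F [ 0.  -0.4  0.3] M [ 0.05  0.03 -0.01]
shift mm [-0.4 -0.2 -0.2] rot [-0.0003 -0.0013 -0.0005]
```

Emit:
apply_moves(series=[[-1,[0,0,-0.02],[0,0,0]],[-1,[0,0,-0.03],[0,0,0]],[-1,[0,0,-0.03],[0,0,0]],[-1,[0,0,-0.03],[0,0,0]],[-1,[0,0,-0.02],[0,0,0]],[-1,[0,0,0],[0,0,0]]])

```text
time: 4.97
tcp_pos: [471.6, 336.0, 140.6]
tcp_rot: [-0.008, -0.209, 0.978, -0.002]
ft_force: [1.2, 0.6, -1.6]
width: 7.9
```

```bash
python3 -c "
from h import *;from plant import arm
s=arm.sense();delta(s,(531.7,-13.2,140),1.992)
"
```

```text
t 4.97 tcp [471.6 336.  140.6] tooly 1.991 w 7.9 F [ 1.2  0.6 -1.6] M [ 0.11 -0.05 -0.04]
shift mm [  87.5 -343.3    2.5] rot [-0.0014 -0.0164 -0.001 ]
```

Emit:
apply_moves(series=[[-1,[0.009,-0.034,0],[-0.001,-0.016,0]],[-1,[0.009,-0.034,0],[0,0,0]],[-1,[0.009,-0.034,0],[0,0,0]],[-1,[0.009,-0.034,0],[0,0,0]],[-1,[0.009,-0.034,0],[0,0,0]],[-1,[0.009,-0.034,0],[0,0,0]],[-1,[0.009,-0.034,0],[0,0,0]],[-1,[0.009,-0.034,0],[0,0,0]],[-1,[0.009,-0.034,0],[0,0,0]]])

```text
time: 5.72
tcp_pos: [517.4, 17.6, 126.3]
tcp_rot: [-0.006, -0.215, 0.977, 0.003]
ft_force: [-0.1, -1.2, -1.5]
width: 7.7
```

```bash
python3 -c "
from h import *;from plant import arm
s=arm.sense();delta(s,(531.7,-13.2,140),0.011)
"
```

```text
t 5.72 tcp [517.4  17.6 126.3] tooly 2.0042 w 7.7 F [-0.1 -1.2 -1.5] M [ 0.03 -0.02  0.09]
shift mm [  0.1 -33.9 -14. ] rot [-0.0053 -0.0141  1.9932]
```

Emit:
apply_moves(series=[[-1,[0,0,0],[0,0,0.115]],[-1,[0,0,0],[0,0,0.115]],[-1,[0,0,0],[0,0,0.115]],[-1,[0,0,0],[0,0,0.115]],[-1,[0,0,0],[0,0,0.115]],[-1,[0,0,0],[0,0,0.115]],[-1,[0,0,0],[0,0,0.115]],[-1,[0,0,0],[0,0,0.115]],[-1,[0,0,0],[0,0,0.115]],[-1,[0,0,0],[0,0,0.115]]])

```text
time: 6.55
tcp_pos: [505.7, 8.9, 103.4]
tcp_rot: [-0.02, 0.382, 0.924, -0.006]
ft_force: [-0.3, -0.4, -1.9]
width: 7.8
```

```bash
python3 -c "
from h import *;from plant import arm
s=arm.sense();delta(s,(531.7,-13.2,140),0.011);print(s['q'])
"
```

```text
t 6.55 tcp [505.7   8.9 103.4] tooly 0.7861 w 7.8 F [-0.3 -0.4 -1.9] M [-0.08 -0.05 -0.02]
shift mm [-32.8   1.7 -37.7] rot [-0.0384 -0.0199  0.7745]
[-8.84276051e-02 -7.13504554e-02  2.04449911e+00 -4.01552347e-04
  1.21061145e+00 -8.73939548e-01]
```

Emit:
apply_moves(series=[[-1,[0,0,-0.03],[-0.038,-0.02,0]],[-1,[0,0,-0.01],[0,0,0.1]],[-1,[0,0,-0.003],[0,0,0.115]],[-1,[0,0,-0.003],[0,0,0.115]],[-1,[0,0,-0.003],[0,0,0.115]],[-1,[0,0,-0.003],[0,0,0.115]],[-1,[0,0,-0.003],[0,0,0.115]]])

```text
time: 7.13
tcp_pos: [497.9, 9.3, 142.7]
tcp_rot: [-0.016, 0.68, 0.733, -0.001]
ft_force: [0.9, 0.4, -2.3]
width: 7.7
```

```bash
python3 -c "
from h import *;from plant import arm
s=arm.sense();delta(s,(531.7,-13.2,125),0.011)
"
```

```text
t 7.13 tcp [497.9   9.3 142.7] tooly 0.0748 w 7.7 F [ 0.9  0.4 -2.3] M [-0.06 -0.    0.01]
shift mm [-25.3  32.5  16.4] rot [-0.0237 -0.0204  0.0635]
```

Emit:
apply_moves(series=[[-1,[-0.012,0.015,0.004],[-0.024,-0.02,0.06]],[-1,[-0.012,0.015,0.004],[0,0,0]],[-1,[0,0,0],[0,0,0]],[-1,[0,0,0],[0,0,0]]])

```text
time: 7.47
tcp_pos: [525.6, -13.2, 126.3]
tcp_rot: [-0.003, 0.704, 0.71, -0.002]
ft_force: [0.2, -0.2, -3.1]
width: 7.9
```

```bash
python3 -c "
from h import *;from plant import arm
s=arm.sense();delta(s,(531.7,-13.2,115),0.011)
"
```

```text
t 7.47 tcp [525.6 -13.2 126.3] tooly 0.0075 w 7.9 F [ 0.2 -0.2 -3.1] M [-0.06  0.02 -0.  ]
shift mm [-0.1  6.2 11.3] rot [-0.0081 -0.0013 -0.0035]
```

Emit:
apply_moves(series=[[-1,[0,0.006,0.007],[-0.008,-0.001,-0.003]],[-1,[0,0,0.001],[0,0,0]],[-1,[0,0,0],[0,0,0]]])

```text
time: 7.72
tcp_pos: [529.5, -12.4, 114.2]
tcp_rot: [-0.002, 0.703, 0.711, -0.001]
ft_force: [-0.3, 0.1, -2.4]
width: 7.9
```

```bash
cat > look.py <<'E'
from h import *;from plant import arm;import sys
k=sys.argv[1];z=float(sys.argv[2])
T=arm.camera('top');C=arm.camera('scene')
for n,p in(('t',T),('s',C)): pickle.dump(p,open(f'pics/{n}{k}.pkl','wb'))
a=cv2.resize(C["color"][150:245,190:310,::-1],None,fx=5,fy=5,interpolation=cv2.INTER_CUBIC)
b=cv2.resize(T["color"][135:220,225:315,::-1],None,fx=5,fy=5,interpolation=cv2.INTER_CUBIC)
cv2.imwrite(f"pics/v{k}.png",np.vstack([a[:, :600],np.pad(b,((0,0),(0,150),(0,0)))])[:900]) if 0 else (cv2.imwrite(f"pics/vs{k}.png",a),cv2.imwrite(f"pics/vt{k}.png",b))
s=arm.sense();delta(s,(531.7,-13.2,z+12.8),0.011)
zz=s["tcp_pos"][2]-12.8
ms=[mask(p,"yellow") for p in(T,C)]
for i in([1],[0]):
    print("plate",i,fit([(T,C)[j] for j in i],"plate",[ms[j] for j in i],(s["tcp_pos"][0],s["tcp_pos"][1]+10,0.0),z=zz))
E
python3 look.py 2 99
```

```text
t 7.82 tcp [529.5 -12.4 114.5] tooly 0.0111 w 8.1 F [-0.6  0.4 -2.1] M [-0.13  0.06  0.01]
shift mm [-0.8  2.2  2.7] rot [-0.0044 -0.0012  0.0001]
plate [1] (array([ 5.28904713e+02, -3.92365338e+00,  3.96037459e-03]), np.float64(142.203369140625))
plate [0] (array([ 5.27424134e+02, -3.47564734e+00, -1.42520097e-03]), np.float64(1027.9984130859375))
```

View pics/vs2.png

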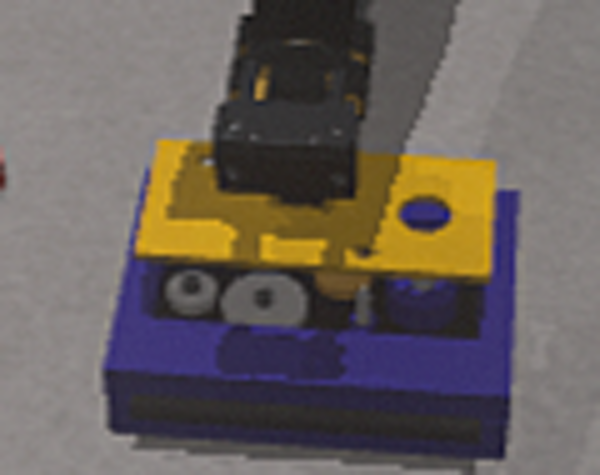

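View pics/vt2.png

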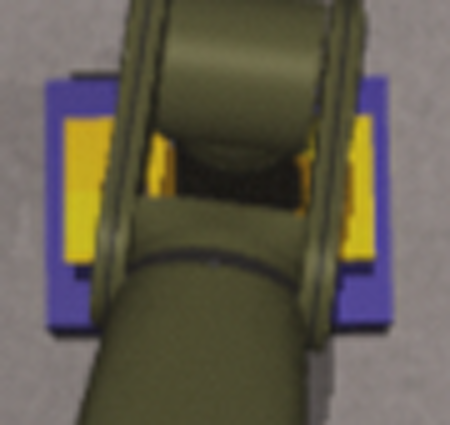

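```bash
sed -i 's/def fit(ps,kind,masks,x0,ignore=None,z=0):/def fit(ps,kind,masks,x0,ignore=None,z=0):\n    ig=[np.ones((384,512)) for _ in ps]\n    for g,b in zip(ig,ignore or []): g[b[1]:b[3],b[0]:b[2]]=0/; s/            e+=(W\*(/            e+=(W*g[r[1]:r[3],r[0]:r[2]]*(/; s/for p,m,r in zip(ps,masks,rois):/for p,m,r,g in zip(ps,masks,rois,ig):/' h.py
cat > ref.py <<'E'
from h import *;import sys
k=sys.argv[1];tcp=[float(a) for a in sys.argv[2:5]]
T=pickle.load(open(f'pics/t{k}.pkl','rb'));C=pickle.load(open(f'pics/s{k}.pkl','rb'))
for p,b in((C,(228,100,269,194)),(T,(241,100,300,300))):
    v,f=fit([p],"plate",[mask(p,"yellow")],(tcp[0],tcp[1]+10,0.0),ignore=[b],z=tcp[2]-12.8)
    print("plate",np.round(v,3),f,"minus fin", np.round(v-[tcp[0],tcp[1],0],2))
E
python3 ref.py 2 529.5 -12.4 114.5
```

```text
plate [ 5.27929e+02 -3.99500e+00 -1.00000e-03] 27.989101728663172 minus fin [-1.57  8.41 -0.  ]
plate [ 5.27754e+02 -3.47100e+00  8.00000e-03] 1.962939040391172 minus fin [-1.75  8.93  0.01]
```

Emit:
apply_moves(series=[[-1,[0,0.0035,0.005],[-0.0045,-0.001,0.006]],[-1,[0,0,0.002],[0,0,0]],[-1,[0,0,0],[0,0,0]]])

```text
time: 8.07
tcp_pos: [533.6, -11.9, 107.7]
tcp_rot: [0.001, 0.705, 0.709, 0.001]
ft_force: [-0.8, 0.5, -2.4]
width: 7.8
```

```bash
sed -i 's/(531.7,-13.2,z+12.8),0.011/(533,-12.2,z+12.8),0.017/' look.py; python3 look.py 3 92; python3 -c "
from plant import arm;s=arm.sense()['tcp_pos'];import os;os.system('python3 ref.py 3 %f %f %f'%tuple(s))"
```

```text
t 8.17 tcp [533.7 -12.  108. ] tooly 0.0051 w 7.6 F [ 0.3  0.2 -2.6] M [-0.16  0.03  0.02]
shift mm [-0.2 -0.7  3.2] rot [ 0.0026  0.     -0.0119]
plate [1] (array([ 5.32937062e+02, -4.34316283e+00, -2.64119999e-03]), np.float64(135.74908961477647))
plate [0] (array([ 5.33004128e+02, -2.78096218e+00, -8.28664595e-04]), np.float64(1016.5001035768664))
plate [ 5.32194e+02 -3.68200e+00 -8.00000e-03] 28.294867863236878 minus fin [-1.48  8.33 -0.01]
plate [ 5.31718e+02 -3.11500e+00  7.00000e-03] 1.2919899868458549 minus fin [-1.96  8.9   0.01]
```

Emit:
apply_moves(series=[[-1,[0,-0.0008,0.004],[0.0026,0,-0.012]],[-1,[0,0,0.004],[0,0,0]],[-1,[0,0,0],[0,0,0]]])

```text
time: 8.42
tcp_pos: [533.3, -12.1, 100.1]
tcp_rot: [0.001, 0.701, 0.714, 0.0]
ft_force: [0.3, 1.0, -2.8]
width: 7.8
```

```bash
python3 look.py 4 84; python3 -c "
from plant import arm;s=arm.sense()['tcp_pos'];import os;os.system('python3 ref.py 4 %f %f %f'%tuple(s))"
```

```text
t 8.52 tcp [533.6 -12.1 100.6] tooly 0.0183 w 7.4 F [ 0.5  0.7 -1.5] M [-0.14  0.08 -0.03]
shift mm [-0.1 -0.6  3.8] rot [0.0018 0.0004 0.0013]
plate [1] (array([ 5.32735559e+02, -3.80221197e+00,  1.28202237e-02]), np.float64(139.92892464851795))
plate [0] (array([ 5.30200762e+02, -4.49229253e+00, -9.18874557e-04]), np.float64(1013.9777895321675))
plate [ 5.31768e+02 -3.84900e+00 -2.00000e-03] 27.95402655574029 minus fin [-1.8   8.27 -0.  ]
plate [ 5.33383e+02 -5.16900e+00  3.00000e-02] 3.694503110480765 minus fin [-0.18  6.95  0.03]
```

View pics/vs4.png

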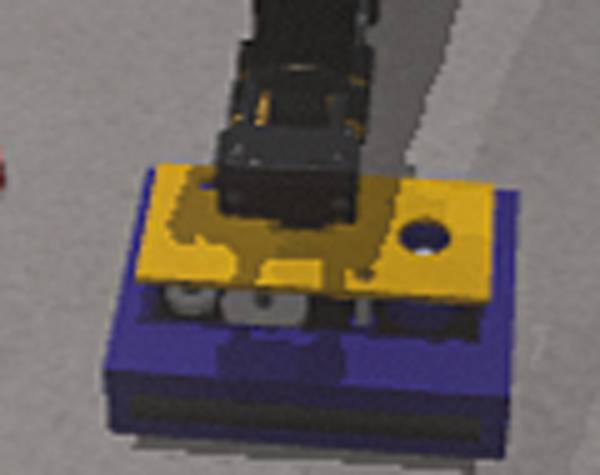

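Emit:
apply_moves(series=[[-1,[0,-0.0003,0.004],[0.0018,0,0.004]],[-1,[0,0,0.004],[0,0,0]],[-1,[0,0,0.003],[0,0,0]]])

```text
time: 8.77
tcp_pos: [534.2, -12.3, 89.9]
tcp_rot: [0.001, 0.702, 0.712, 0.001]
ft_force: [0.4, 0.1, -2.5]
width: 7.8
```

```bash
python3 look.py 5 77
```

```text
t 8.87 tcp [533.5 -12.2  89.3] tooly 0.0139 w 8.1 F [-0.1 -0.  -2.1] M [-0.08  0.04  0.01]
shift mm [-0.  -0.5 -0.5] rot [ 0.0006  0.0004 -0.0031]
plate [1] (array([ 5.33159878e+02, -4.05216173e+00,  1.98963083e-03]), np.float64(146.78765990186693))
plate [0] (array([ 5.33967529e+02, -4.38073933e+00,  1.79033930e-02]), np.float64(1009.4742006817355))
```

Emit:
apply_moves(series=[[-1,[0,-0.0003,0.004],[0,0,0]],[-1,[0,0,0.003],[0,0,0]],[-1,[0,0,0.003],[0,0,0]]])

```text
time: 9.12
tcp_pos: [533.7, -12.2, 79.2]
tcp_rot: [0.001, 0.702, 0.712, 0.0]
ft_force: [0.1, -0.0, -3.1]
width: 7.9
```

```bash
python3 look.py 6 67
```

```text
t 9.22 tcp [533.  -12.2  78.5] tooly 0.0138 w 7.9 F [-0.6 -0.5 -2.2] M [-0.07  0.09  0.01]
shift mm [-0.  -0.  -1.3] rot [-0.      0.0003 -0.0032]
plate [1] (array([ 5.32562969e+02, -3.72100244e+00,  1.00091811e-02]), np.float64(160.5948559302851))
plate [0] (array([ 5.33561729e+02, -2.63390217e+00,  2.47538564e-03]), np.float64(991.4787042938565))
```

View pics/vs6.png

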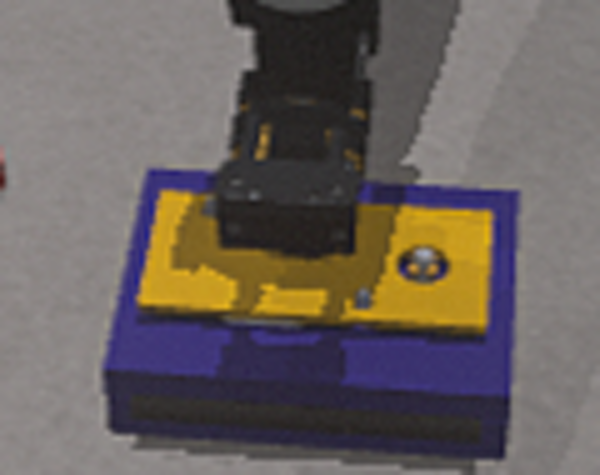

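Emit:
apply_moves(series=[[-1,[0,0,0.004],[0,0,0]],[-1,[0,0,0.003],[0,0,0]],[-1,[0,0,0.002],[0,0,0]],[-1,[0,0,0.001],[0,0,0]]])

```text
time: 9.55
tcp_pos: [533.4, -12.2, 67.9]
tcp_rot: [0.0, 0.702, 0.712, 0.0]
ft_force: [0.6, -0.7, -1.2]
width: 7.8
```

```bash
python3 look.py 7 55
```

```text
t 9.65 tcp [533.5 -12.2  68.2] tooly 0.0138 w 7.4 F [-0.8  0.6 -2.9] M [-0.15  0.05  0.02]
shift mm [-0.  -0.5  0.4] rot [ 0.001   0.0004 -0.0032]
plate [1] (array([ 5.31749542e+02, -3.74919042e+00,  8.59603122e-03]), np.float64(180.83838754132898))
plate [0] (array([ 5.32205450e+02, -2.80493602e+00, -7.47182951e-04]), np.float64(976.824152288111))
```

Not yet in firm contact; press slightly further.

Emit:
apply_moves(series=[[-1,[0,0,0.0015],[0,0,0]],[-1,[0,0,0.0015],[0,0,0]]])

```text
time: 9.82
tcp_pos: [533.8, -12.3, 67.7]
tcp_rot: [0.0, 0.702, 0.712, -0.0]
ft_force: [-6.9, 0.7, 9.0]
width: 7.7
```

```bash
python3 look.py 8 55
```

```text
t 9.92 tcp [533.8 -12.3  67.8] tooly 0.0137 w 7.4 F [-4.4  0.1  6.8] M [0.09 0.99 0.  ]
shift mm [ 0.1 -0.8 -0. ] rot [ 0.0001  0.0003 -0.0033]
plate [1] (array([ 5.31938374e+02, -3.74694390e+00,  1.02455462e-02]), np.float64(186.21737542674168))
plate [0] (array([ 5.35203506e+02, -2.77769899e+00,  5.17597001e-04]), np.float64(989.5982120184506))
```

View pics/vs8.png

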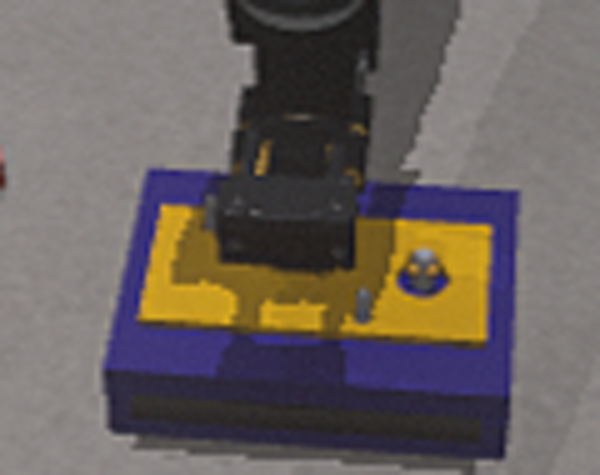

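Emit:
apply_moves(series=[[0,[0,0,0],[0,0,0]],[0,[0,0,0],[0,0,0]],[0,[0,0,0],[0,0,0]],[0,[0,0,0],[0,0,0]],[0,[0,0,0],[0,0,0]],[0,[0,0,0],[0,0,0]]])

```text
time: 10.42
tcp_pos: [536.6, -12.6, 70.6]
tcp_rot: [0.003, 0.702, 0.712, 0.002]
ft_force: [-0.7, -0.1, -0.2]
width: 42.3
```

Emit:
apply_moves(series=[[0,[0,0,-0.02],[0,0,0]],[0,[0,0,-0.03],[0,0,0]],[1,[0,0,-0.03],[0,0,0]],[1,[0,0,-0.03],[0,0,0]],[1,[0,0,-0.03],[0,0,0]]])

```text
time: 10.83
tcp_pos: [529.4, -11.8, 204.5]
tcp_rot: [-0.006, 0.702, 0.712, -0.004]
ft_force: [0.9, -0.3, 1.0]
width: 62.4
```

Run:
```python
from h import *;from plant import arm
T=arm.camera('top');C=arm.camera('scene')
for n,p in(('t',T),('s',C)): pickle.dump(p,open(f'pics/{n}9.pkl','wb'))
a=cv2.resize(C["color"][100:260,130:310,::-1],None,fx=4,fy=4,interpolation=cv2.INTER_CUBIC);cv2.imwrite("pics/vs9.png",a)
s=arm.sense();delta(s,(475.2,-306.6,140),s["q"][0]*0)
print(s["q"])
for p in(T,C):
    print("plate",fit([p],"plate",[mask(p,"yellow")],(531.5,-3.5,0.01),z=55,ignore=[(228,100,269,150)]))
```

```text
t 10.93 tcp [533.4 -12.2 210.4] tooly 0.0137 w 70.1 F [ 0.1 -1.   0.4] M [-0.11 -0.02  0.02]
shift mm [-293.6  -62.1   70.5] rot [-0.0018 -0.      0.0137]
[-1.23366505e-01 -1.31908734e-01  1.91234761e+00 -2.15502208e-04
  1.36298883e+00 -1.37041262e-01]
plate (array([ 5.35232136e+02, -2.56404021e+00, -7.75255075e-04]), np.float64(1069.7076784236624))
plate (array([ 5.32036347e+02, -4.23927814e+00,  1.04241042e-02]), np.float64(74.12223691857936))
```

View pics/vs9.png

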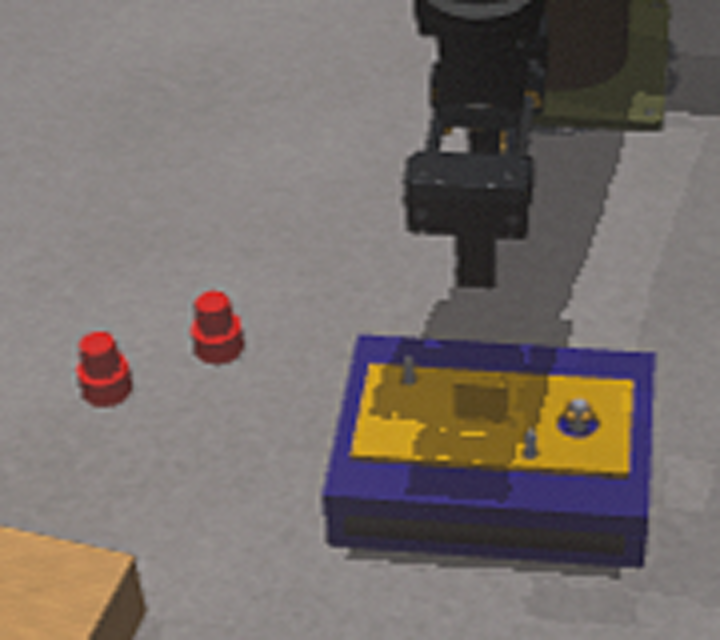

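Emit:
apply_moves(series=[[1,[-0.033,-0.007,0],[0,0,0]],[1,[-0.033,-0.007,0],[0,0,0]],[1,[-0.033,-0.007,0.003],[0,0,0]],[1,[-0.033,-0.007,0.005],[0,0,0]],[1,[-0.033,-0.007,0.008],[0,0,0]],[1,[-0.033,-0.007,0.01],[0,0,0]],[1,[-0.033,-0.007,0.01],[0,0,0]],[1,[-0.033,-0.007,0.01],[0,0,0]],[1,[-0.02,-0.004,0.01],[0,0,0]],[1,[0,0,0],[0,0,0]]])

```text
time: 11.77
tcp_pos: [476.4, -307.1, 149.3]
tcp_rot: [0.001, 0.7, 0.715, 0.001]
ft_force: [-0.0, 0.6, 0.2]
width: 95.0
```

Run:
```python
from h import *;from plant import arm
T=arm.camera('top');C=arm.camera('scene')
s=arm.sense();delta(s,(475.2,-306.6,80),0.0137)
for p in(T,C):
    print("cap",fit([p],"cap",[mask(p,"red")],(475,-306,0.0)))
    for o in("tape_roll","stamp","carton"):
        for d in arm.recognise(p,o)[:1]: print(o,np.round(d["extent"],1))
# stud estimate and plate hole
print("stud",pose(531.5,-3.5,.011,[[0,58,0]]))
```

```text
t 11.87 tcp [ 477.8 -304.8  151.1] tooly 0.0231 w 94.8 F [-0.2  0.8  0.4] M [-0.07  0.02 -0.  ]
shift mm [-1.8 -3.  71.1] rot [ 0.0049 -0.0011  0.0094]
cap (array([ 4.79325897e+02, -2.92206886e+02, -6.57332258e-02]), np.float64(115.59751166531623))
tape_roll [175.2 119.2  37.2  30.6]
stamp [243.9  98.1   8.9  17.6]
carton [357.9 121.8  49.7  40.3]
cap (array([ 4.75535701e+02, -3.06573998e+02,  1.75587982e-02]), np.float64(29.00860758061581))
tape_roll [366.9 279.9  43.6  40.5]
stamp [277.1 295.3  16.6  26.4]
carton [127.7 256.4  77.4  55.4]
stud [[530.86201287  54.49649104   0.        ]]
```

Emit:
apply_moves(series=[[1,[-0.002,-0.003,0.03],[0.005,-0.001,0.009]],[1,[0,0,0.03],[0,0,0]],[1,[0,0,0.02],[0,0,0]],[1,[0,0,0],[0,0,0]]])

```text
time: 12.5
tcp_pos: [481.7, -305.5, 77.0]
tcp_rot: [0.008, 0.699, 0.715, 0.001]
ft_force: [-1.0, 0.3, -0.1]
width: 95.3
```

Run:
```python
from h import *;from plant import arm
s=arm.sense();delta(s,(475.4,-306.6,26),0.0137)
```

```text
t 12.5 tcp [ 481.7 -305.5   77. ] tooly 0.0229 w 95.3 F [-1.   0.3 -0.1] M [-0.03  0.06  0.  ]
shift mm [-0.4 -6.9 51. ] rot [0.0125 0.0103 0.0092]
```

Emit:
apply_moves(series=[[1,[0,-0.007,0.015],[0.0125,0.01,0.009]],[1,[0,0,0.015],[0,0,0]],[1,[0,0,0.01],[0,0,0]],[1,[0,0,0],[0,0,0]]])

```text
time: 12.83
tcp_pos: [476.2, -305.4, 37.8]
tcp_rot: [0.001, 0.702, 0.713, -0.0]
ft_force: [0.5, 0.7, -0.2]
width: 95.3
```

Run:
```python
from h import *;from plant import arm
C=arm.camera('scene')
a=cv2.resize(C["color"][130:240,110:230,::-1],None,fx=5,fy=5,interpolation=cv2.INTER_CUBIC);cv2.imwrite("pics/c1.png",a)
s=arm.sense();delta(s,(475.4,-306.6,26),0.0137)
```

```text
t 12.88 tcp [ 476.8 -305.9   38.9] tooly 0.0157 w 94.8 F [0.  0.1 0.4] M [-0.09  0.07  0.02]
shift mm [-0.7 -1.5 12.9] rot [0.0029 0.0027 0.0019]
```

View pics/c1.png

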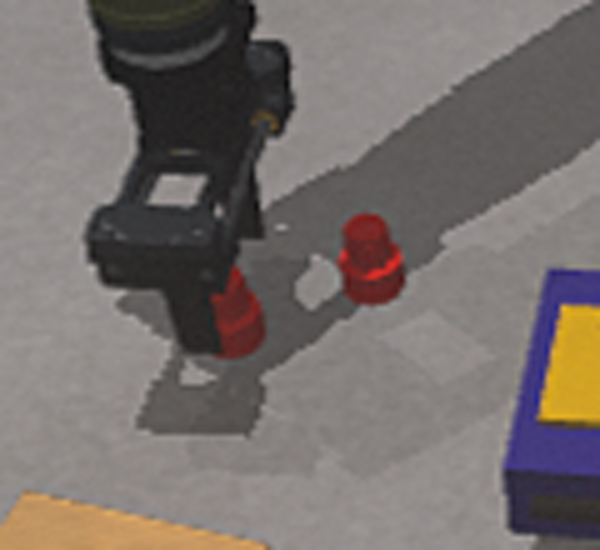

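Emit:
apply_moves(series=[[-0.2,[-0.0007,-0.0015,0.006],[0.003,0.003,0.002]],[-0.2,[0,0,0.006],[0,0,0]],[-0.2,[0,0,0],[0,0,0]],[-0.2,[0,0,0],[0,0,0]],[-0.2,[0,0,0],[0,0,0]],[-0.2,[0,0,0],[0,0,0]],[-0.2,[0,0,0],[0,0,0]],[-0.2,[0,0,0],[0,0,0]]], force=50)

```text
time: 13.55
tcp_pos: [477.9, -309.0, 30.7]
tcp_rot: [0.003, 0.702, 0.712, 0.0]
ft_force: [1.3, 0.8, -0.0]
width: 47.1
```

Run:
```python
from h import *;from plant import arm
s=arm.sense();delta(s,(475.4,-306.6,26),0.0137)
```

```text
t 13.55 tcp [ 477.9 -309.    30.7] tooly 0.0132 w 47.1 F [ 1.3  0.8 -0. ] M [-0.08  0.02 -0.04]
shift mm [ 2.5 -2.5  4.7] rot [ 0.0055  0.0043 -0.0005]
```

Emit:
apply_moves(series=[[-0.2,[0.0025,-0.0025,0.0035],[0.0055,0.004,0]],[-0.2,[0,0,0],[0,0,0]]])

```text
time: 13.72
tcp_pos: [475.5, -306.5, 27.4]
tcp_rot: [0.0, 0.702, 0.712, -0.0]
ft_force: [0.0, 0.4, -0.7]
width: 39.3
```

Run:
```python
from h import *;from plant import arm
s=arm.sense();delta(s,(475.4,-306.6,26),0.0137)
```

```text
t 13.72 tcp [ 475.5 -306.5   27.4] tooly 0.0132 w 39.3 F [ 0.   0.4 -0.7] M [-0.09  0.09 -0.02]
shift mm [-0.1 -0.1  1.4] rot [ 0.0002  0.0004 -0.0005]
```

Emit:
apply_moves(series=[[-1,[0,0,0.0015],[0,0,0]],[-1,[0,0,0],[0,0,0]],[-1,[0,0,0],[0,0,0]],[-1,[0,0,0],[0,0,0]],[-1,[0,0,0],[0,0,0]]])

```text
time: 14.13
tcp_pos: [475.4, -306.4, 25.6]
tcp_rot: [0.0, 0.702, 0.712, -0.0]
ft_force: [-0.0, 0.2, 0.5]
width: 25.1
```

Run:
```python
from h import *;from plant import arm
s=arm.sense();delta(s,(475.4,-306.6,26),0.0137)
```

```text
t 14.13 tcp [ 475.4 -306.4   25.6] tooly 0.0133 w 25.1 F [-0.   0.2  0.5] M [-0.09  0.07 -0.02]
shift mm [-0.2  0.  -0.4] rot [-0.      0.0003 -0.0004]
```

Emit:
apply_moves(series=[[-1,[0,0,0],[0,0,0]],[-1,[0,0,-0.015],[0,0,0]],[-1,[0,0,-0.03],[0,0,0]],[-1,[0,0,-0.03],[0,0,0]],[-1,[0,0,-0.03],[0,0,0]],[-1,[0,0,-0.02],[0,0,0]],[-1,[0,0,0],[0,0,0]]])

```text
time: 14.72
tcp_pos: [472.8, -304.4, 151.2]
tcp_rot: [-0.005, 0.702, 0.712, -0.001]
ft_force: [0.6, -1.3, 0.6]
width: 24.8
```

Run:
```python
from h import *;from plant import arm
C=arm.camera('scene')
a=cv2.resize(C["color"][100:240,90:250,::-1],None,fx=4,fy=4,interpolation=cv2.INTER_CUBIC);cv2.imwrite("pics/c2.png",a)
s=arm.sense();delta(s,(530.9,54.5,150),0.0133)
```

```text
t 14.77 tcp [ 472.2 -303.9  149.3] tooly 0.0132 w 25.1 F [-0.3  0.2  0.2] M [-0.1   0.03  0.04]
shift mm [357.6  63.4   1.3] rot [-0.0093 -0.0072 -0.0001]
```

View pics/c2.png

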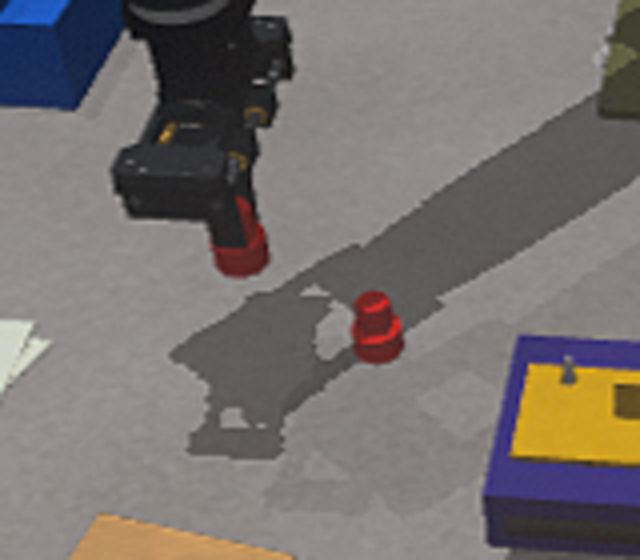

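Emit:
apply_moves(series=[[-1,[0.034,0.006,-0.002],[-0.009,-0.007,0]],[-1,[0.034,0.006,-0.002],[0,0,0]],[-1,[0.034,0.006,-0.002],[0,0,0]],[-1,[0.034,0.006,-0.002],[0,0,0]],[-1,[0.034,0.006,-0.002],[0,0,0]],[-1,[0.034,0.006,-0.002],[0,0,0]],[-1,[0.034,0.006,-0.002],[0,0,0]],[-1,[0.034,0.006,-0.002],[0,0,0]],[-1,[0.03,0.006,-0.002],[0,0,0]],[-1,[0.02,0,0],[0,0,0]]])

```text
time: 15.6
tcp_pos: [514.6, 30.2, 146.2]
tcp_rot: [-0.011, 0.706, 0.708, -0.007]
ft_force: [-0.5, -0.0, -0.3]
width: 24.9
```

Run:
```python
from h import *;from plant import arm
s=arm.sense();delta(s,(530.9,54.5,130),0.0133)
```

```text
t 15.6 tcp [514.6  30.2 146.2] tooly 0.0017 w 24.9 F [-0.5 -0.  -0.3] M [-0.1   0.05  0.02]
shift mm [24.2 16.8 15.9] rot [-0.0256 -0.0064 -0.0116]
```

Emit:
apply_moves(series=[[-1,[0.02,0.015,0.005],[-0.0255,-0.006,-0.011]],[-1,[0.004,0.002,0.005],[0,0,0]],[-1,[0,0,0],[0,0,0]],[-1,[0,0,0],[0,0,0]]])

```text
time: 15.93
tcp_pos: [526.5, 59.8, 126.4]
tcp_rot: [-0.005, 0.7, 0.714, -0.004]
ft_force: [-1.3, 0.2, -0.3]
width: 25.0
```

Run:
```python
from h import *;from plant import arm
s=arm.sense();delta(s,(530.9,54.5,120),0.0133)
```

```text
t 15.93 tcp [526.5  59.8 126.4] tooly 0.0203 w 25.0 F [-1.3  0.2 -0.3] M [-0.12  0.02 -0.  ]
shift mm [-5.3  4.4  6.4] rot [-0.013  -0.0008  0.007 ]
```

Emit:
apply_moves(series=[[-1,[-0.005,0.0045,0.003],[-0.013,-0.001,0.007]],[-1,[0,0,0.001],[0,0,0]],[-1,[0,0,0],[0,0,0]]])

```text
time: 16.18
tcp_pos: [529.6, 51.8, 119.5]
tcp_rot: [-0.001, 0.704, 0.71, -0.002]
ft_force: [0.1, -0.4, 0.2]
width: 25.0
```

```bash
cat > capl.py <<'E'
from h import *;from plant import arm;import sys
C=arm.camera('scene');T=arm.camera('top')
cv2.imwrite(f"pics/k{sys.argv[1]}.png",cv2.resize(C["color"][130:240,200:320,::-1],None,fx=5,fy=5,interpolation=cv2.INTER_CUBIC))
cv2.imwrite(f"pics/kt{sys.argv[1]}.png",cv2.resize(T["color"][130:220,210:320,::-1],None,fx=5,fy=5,interpolation=cv2.INTER_CUBIC))
s=arm.sense();delta(s,(530.9,54.5,120),0.0133)
t=s["tcp_pos"];zc=t[2]-25.6
# fit skirt only: render skirt cylinder, ignore the part above z=20 (fingers)
m=mask(C,"red")
uv=proj(C,[[t[0],t[1],zc]])[0]
R=render(C,"cap",t[0],t[1],0,(0,0,512,384),zc)
ys,xs=np.nonzero(m[:, :]>0)
sel=(abs(xs-uv[0])<25)&(abs(ys-uv[1])<30)
ys,xs=ys[sel],xs[sel]
top=proj(C,[[t[0],t[1],zc+20]])[0][1]
for nm,M in(("obs",m),("mod",(R>.5)*1.)):
    w=[(np.nonzero(M[r,int(uv[0])-25:int(uv[0])+25])[0]+int(uv[0])-25) for r in range(int(top)+3,int(uv[1])+8)]
    print(nm,[(r+int(top)+3,x.min(),x.max()) for r,x in enumerate(w) if len(x)])
E
python3 capl.py 1
```

```text
t 16.28 tcp [529.9  52.  120. ] tooly 0.0098 w 25.3 F [ 0.1 -0.  -0.8] M [-0.12  0.04  0.03]
shift mm [ 2.5  1.  -0. ] rot [-0.0028  0.0011 -0.0035]
obs [(193, np.int64(268), np.int64(280)), (194, np.int64(268), np.int64(280)), (195, np.int64(268), np.int64(280)), (196, np.int64(268), np.int64(280)), (197, np.int64(268), np.int64(280)), (198, np.int64(269), np.int64(279)), (199, np.int64(270), np.int64(278)), (200, np.int64(272), np.int64(276))]
mod [(193, np.int64(267), np.int64(281)), (194, np.int64(267), np.int64(281)), (195, np.int64(267), np.int64(280)), (196, np.int64(267), np.int64(280)), (197, np.int64(267), np.int64(280)), (198, np.int64(268), np.int64(280)), (199, np.int64(269), np.int64(279)), (200, np.int64(271), np.int64(277))]
```

View pics/k1.png

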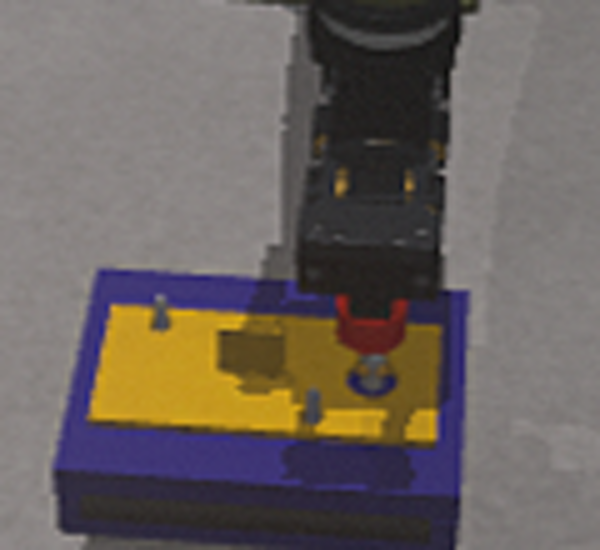

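Run:
```python
from h import *
for n in("scene0","top0","s9"):
    p=pickle.load(open(f"pics/{n}.pkl","rb"))
    u=proj(p,[[531.3,54.4,79],[531.3,54.4,70],[531.3,54.4,61],[536.3,54.4,70],[531.3,59.4,70]]);print(n,np.round(u,2).tolist())
    H=hsv(p).astype(float);x0,y0=np.round(u[1]).astype(int)
    h=H[y0-6:y0+7,x0-6:x0+7]
    ys,xs=np.mgrid[y0-6:y0+7,x0-6:x0+7]
    w=np.clip(h[...,2]-100,0,None)*(h[...,1]<90);w2=(h[...,1]>110)*(abs(h[...,0]-20)<12)*h[...,2]
    for nm,ww in(("steel",w),("ball",w2)): print(nm,ww.sum().round(),round((ww*xs).sum()/ww.sum(),2),round((ww*ys).sum()/ww.sum(),2))
```

```text
scene0 [[274.43, 199.96], [274.32, 202.25], [274.21, 204.51], [274.2, 203.53], [276.12, 202.38]]
steel 477.0 274.42 200.57
ball 1417.0 273.88 203.03
top0 [[249.79, 172.98], [249.87, 173.52], [249.95, 174.06], [249.87, 171.97], [248.29, 173.52]]
steel 588.0 249.61 173.02
ball 476.0 249.65 175.46
s9 [[274.43, 199.96], [274.32, 202.25], [274.21, 204.51], [274.2, 203.53], [276.12, 202.38]]
steel 406.0 274.36 200.79
ball 20027.0 273.99 200.46
```

Emit:
apply_moves(series=[[-1,[0.0024,0.0016,0.004],[-0.003,0.001,-0.003]],[-1,[0,0,0.004],[0,0,0]],[-1,[0,0,0.001],[0,0,0]]])

```text
time: 16.53
tcp_pos: [532.5, 53.4, 111.6]
tcp_rot: [0.001, 0.703, 0.711, 0.001]
ft_force: [0.3, 0.3, -0.5]
width: 25.6
```

```bash
sed -i 's/(530.9,54.5,120)/(531.5,54.4,105)/' capl.py; python3 capl.py 2
```

```text
t 16.63 tcp [532.5  53.6 111.9] tooly 0.0111 w 25.3 F [-1.5 -0.3  0. ] M [-0.07  0.03  0.04]
shift mm [ 0.8 -1.   6.8] rot [ 0.0032 -0.0001 -0.0022]
obs [(196, np.int64(268), np.int64(280)), (197, np.int64(268), np.int64(280)), (198, np.int64(268), np.int64(280)), (199, np.int64(268), np.int64(280)), (200, np.int64(268), np.int64(280)), (201, np.int64(270), np.int64(279)), (202, np.int64(271), np.int64(278)), (203, np.int64(273), np.int64(277))]
mod [(196, np.int64(268), np.int64(281)), (197, np.int64(268), np.int64(281)), (198, np.int64(268), np.int64(281)), (199, np.int64(268), np.int64(281)), (200, np.int64(268), np.int64(281)), (201, np.int64(269), np.int64(280)), (202, np.int64(270), np.int64(279)), (203, np.int64(272), np.int64(277))]
```

View pics/k2.png

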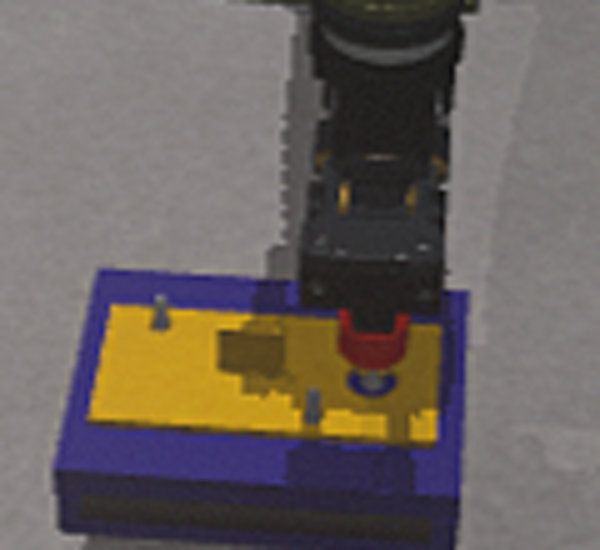

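Descend onto the stud, step by step.

Emit:
apply_moves(series=[[-1,[0.0008,-0.001,0.003],[0.003,0,-0.002]],[-1,[0,0,0.003],[0,0,0]],[-1,[0,0,0.001],[0,0,0]]])

```text
time: 16.88
tcp_pos: [531.8, 54.6, 104.9]
tcp_rot: [0.0, 0.702, 0.712, 0.0]
ft_force: [0.5, -0.1, -0.8]
width: 24.8
```

Run:
```python
from h import *;from plant import arm
s=arm.sense();delta(s,(531.5,54.4,100),0.0133)
```

```text
t 16.88 tcp [531.8  54.6 104.9] tooly 0.0136 w 24.8 F [ 0.5 -0.1 -0.8] M [-0.    0.06 -0.02]
shift mm [-0.2 -0.4  4.9] rot [ 0.001  -0.      0.0003]
```

Emit:
apply_moves(series=[[-1,[0,-0.0003,0.003],[0.001,0,0]],[-1,[0,0,0.002],[0,0,0]],[-1,[0,0,0.001],[0,0,0]]], force=60)

```text
time: 17.13
tcp_pos: [531.4, 54.7, 98.1]
tcp_rot: [-0.0, 0.702, 0.712, -0.0]
ft_force: [-1.0, -0.5, -0.2]
width: 25.2
```

```bash
python3 capl.py 3
```

```text
t 17.23 tcp [531.4  54.7  98.2] tooly 0.014 w 25.0 F [ 0.5 -0.3 -0.6] M [-0.1   0.09 -0.02]
shift mm [-0.3  0.1 -6.8] rot [-0.0003  0.      0.0007]
obs [(199, np.int64(269), np.int64(281)), (200, np.int64(269), np.int64(281)), (201, np.int64(269), np.int64(281)), (202, np.int64(269), np.int64(281)), (203, np.int64(269), np.int64(280)), (204, np.int64(269), np.int64(280)), (205, np.int64(270), np.int64(279)), (206, np.int64(273), np.int64(277))]
mod [(199, np.int64(268), np.int64(281)), (200, np.int64(268), np.int64(281)), (201, np.int64(268), np.int64(281)), (202, np.int64(268), np.int64(281)), (203, np.int64(268), np.int64(281)), (204, np.int64(269), np.int64(280)), (205, np.int64(270), np.int64(279)), (206, np.int64(272), np.int64(278))]
```

View pics/k3.png

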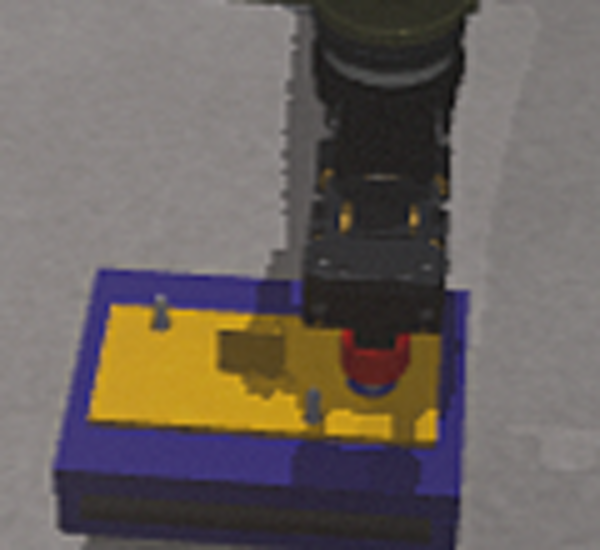

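Emit:
apply_moves(series=[[-1,[0,0,0.0015],[0,0,0]],[-1,[0,0,0.0015],[0,0,0]],[-1,[0,0,0.0015],[0,0,0]]])

```text
time: 17.48
tcp_pos: [532.4, 54.6, 97.4]
tcp_rot: [0.0, 0.702, 0.712, -0.0]
ft_force: [-2.2, -0.1, 8.0]
width: 25.0
```

Run:
```python
from h import *;from plant import arm
s=arm.sense();delta(s,(531.5,54.4,86.6),0.0133)
```

```text
t 17.48 tcp [532.4  54.6  97.4] tooly 0.0141 w 25.0 F [-2.2 -0.1  8. ] M [-0.13  0.85  0.06]
shift mm [-0.2 -0.9 10.8] rot [0.0004 0.0004 0.0008]
```

Emit:
apply_moves(series=[[-1,[0,-0.0006,0.0025],[0,0,0]],[-1,[0,-0.0003,0.0025],[0,0,0]],[-1,[0,-0.0003,0.0025],[0,0,0]]])

```text
time: 17.73
tcp_pos: [533.8, 54.7, 97.7]
tcp_rot: [0.002, 0.702, 0.712, 0.001]
ft_force: [-5.4, -0.7, 10.7]
width: 25.1
```

Run:
```python
from h import *;from plant import arm
s=arm.sense();delta(s,(531.5,54.4,86.6),0.0133)
```

```text
t 17.73 tcp [533.8  54.7  97.7] tooly 0.0144 w 25.1 F [-5.4 -0.7 10.7] M [-0.13  1.26 -0.01]
shift mm [-0.2 -2.3 11.1] rot [0.0039 0.0006 0.0011]
```

Emit:
apply_moves(series=[[-1,[0,-0.0025,0.003],[0.004,0,0]],[-1,[0,-0.0015,0.0035],[0.002,0,0]]])

```text
time: 17.9
tcp_pos: [532.5, 54.6, 97.1]
tcp_rot: [0.001, 0.702, 0.712, 0.001]
ft_force: [-4.7, -0.3, 14.5]
width: 25.1
```

Run:
```python
from h import *;from plant import arm
s=arm.sense();delta(s,(531.5,54.4,86.6),0.0133)
```

```text
t 17.9 tcp [532.5  54.6  97.1] tooly 0.0144 w 25.1 F [-4.7 -0.3 14.5] M [-0.1   1.24 -0.01]
shift mm [-0.2 -1.  10.5] rot [0.0031 0.0008 0.0011]
```

Emit:
apply_moves(series=[[-1,[0,-0.002,0.004],[0.003,0,0]],[-1,[0,-0.0015,0.0045],[0.002,0,0]]])

```text
time: 18.07
tcp_pos: [532.8, 54.5, 95.8]
tcp_rot: [0.003, 0.702, 0.712, 0.002]
ft_force: [-2.7, 0.5, 9.0]
width: 24.9
```

Run:
```python
from h import *;from plant import arm
s=arm.sense();delta(s,(531.5,54.4,86.6),0.0133)
```

```text
t 18.07 tcp [532.8  54.5  95.8] tooly 0.0145 w 24.9 F [-2.7  0.5  9. ] M [-0.13  0.72 -0.05]
shift mm [-0.1 -1.4  9.2] rot [0.0061 0.001  0.0012]
```

Emit:
apply_moves(series=[[-1,[0,-0.002,0.004],[0.006,0.001,0.001]],[-1,[0,-0.001,0.004],[0.002,0,0]]])

```text
time: 18.23
tcp_pos: [531.9, 54.5, 91.1]
tcp_rot: [0.001, 0.702, 0.712, 0.001]
ft_force: [0.6, -0.5, -0.7]
width: 25.2
```

```bash
python3 capl.py 4
```

```text
t 18.33 tcp [531.2  54.3  89.1] tooly 0.0136 w 25.0 F [ 2.  -2.  -8.5] M [-0.43 -0.59  0.03]
shift mm [  0.    0.3 -15.9] rot [0.0019 0.0004 0.0003]
obs [(201, np.int64(268), np.int64(280)), (202, np.int64(268), np.int64(280)), (203, np.int64(268), np.int64(280)), (204, np.int64(268), np.int64(280)), (205, np.int64(269), np.int64(280)), (206, np.int64(270), np.int64(279)), (207, np.int64(270), np.int64(278)), (208, np.int64(273), np.int64(276))]
mod [(201, np.int64(268), np.int64(281)), (202, np.int64(268), np.int64(281)), (203, np.int64(268), np.int64(281)), (204, np.int64(268), np.int64(281)), (205, np.int64(268), np.int64(281)), (206, np.int64(268), np.int64(280)), (207, np.int64(269), np.int64(279)), (208, np.int64(271), np.int64(278))]
```

View pics/k4.png

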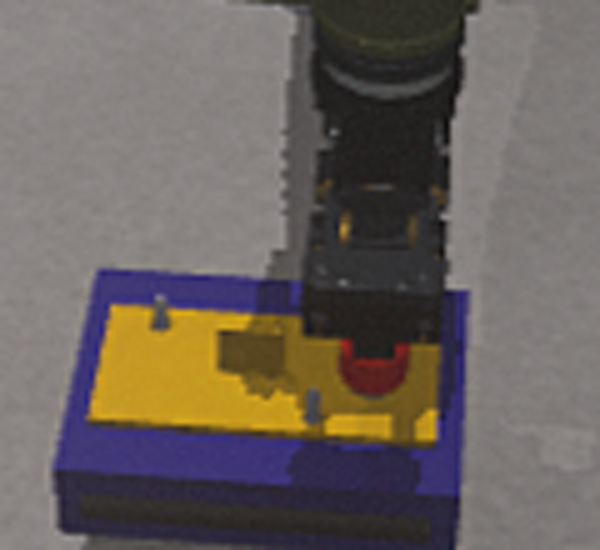

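Emit:
apply_moves(series=[[-1,[0,0,0.003],[0.002,0,0]],[-1,[0,-0.0005,0.0025],[0,0,0]],[-1,[0,-0.0005,0.0025],[0,0,0]]])

```text
time: 18.58
tcp_pos: [531.2, 54.2, 86.5]
tcp_rot: [-0.0, 0.702, 0.712, -0.001]
ft_force: [-6.3, -0.3, 14.5]
width: 25.2
```

```bash
python3 capl.py 5
python3 - <<'E'
from h import *;from plant import arm
s=arm.sense();delta(s,(531.5,54.4,86.6),0.0133)
E
```

```text
t 18.68 tcp [531.2  54.2  86.4] tooly 0.0137 w 24.9 F [-5.2 -1.1 13.3] M [-0.15  1.22  0.01]
shift mm [  0.2   0.3 -18.6] rot [-0.0015  0.0007  0.0004]
obs [(202, np.int64(268), np.int64(280)), (203, np.int64(268), np.int64(280)), (204, np.int64(268), np.int64(280)), (205, np.int64(268), np.int64(280)), (206, np.int64(269), np.int64(280)), (207, np.int64(270), np.int64(279)), (208, np.int64(270), np.int64(278)), (209, np.int64(273), np.int64(276))]
mod [(202, np.int64(268), np.int64(281)), (203, np.int64(268), np.int64(281)), (204, np.int64(268), np.int64(281)), (205, np.int64(268), np.int64(281)), (206, np.int64(268), np.int64(280)), (207, np.int64(269), np.int64(280)), (208, np.int64(270), np.int64(279)), (209, np.int64(271), np.int64(277))]
t 18.68 tcp [531.2  54.2  86.4] tooly 0.0137 w 24.9 F [-5.2 -1.1 13.3] M [-0.15  1.22  0.01]
shift mm [ 0.2  0.3 -0.2] rot [-0.0015  0.0007  0.0004]
```

View pics/k5.png

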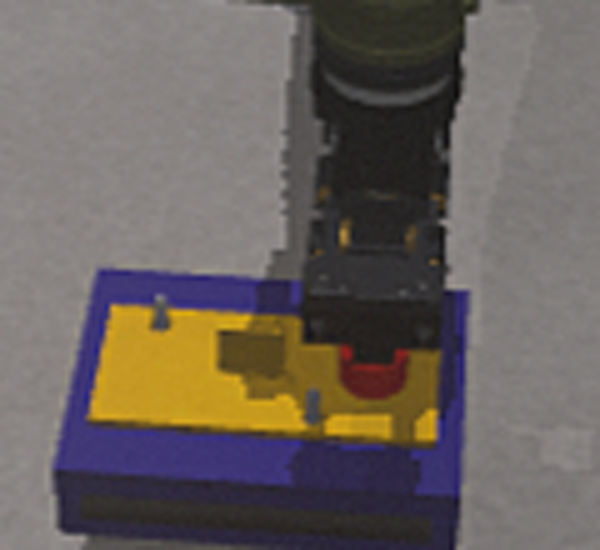

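Run:
```python
from h import *;from plant import arm
T=arm.camera('top')
for o in("tape_roll","stamp","carton"): print(o,[np.round(d["extent"],1) for d in arm.recognise(T,o)[:1]])
s=arm.sense();delta(s,(531.5,54.4,86.6),0.0133)
if s["ft_force"][2]>7: print("finish",arm.finish_job())
s=arm.sense();print(s["time"],s["tcp_pos"],s["ft_force"])
```

```text
tape_roll [array([177.8, 118.2,  33.5,  33.1])]
stamp [array([267.8, 174.1,  70.8,  58.3])]
carton [array([358.2, 121.7,  47. ,  38.8])]
t 18.88 tcp [531.2  54.2  86.5] tooly 0.0137 w 24.7 F [-5.7 -0.8 13.8] M [-0.2   1.19 -0.04]
shift mm [ 0.2  0.3 -0.1] rot [-0.0013  0.0007  0.0004]
the job is handed in; nothing more can be done
finish None
the job is handed in; nothing more can be done
```

The yellow plate is back on the drive unit and the red cap, the one that started farthest from the base, is snapped onto the stud. I handed the job in at about 18.9 s while still pressing on the cap. No verdict is reported.

- **Plate:** I held it by its fin and lowered it over both pins and the stud until it touched the deck. Its height was exactly the seated height (TCP 67.7 mm, against 67.8 expected), and the scene image fit put it within about 1 mm and 0.01 rad of the unit.
- **Cap:** It met the spring balls at the expected height. The push rose to about 14.5 N, then fell away as the cap snapped down. It stopped at TCP 86.5 mm, with home expected at 86.6, and the last reading was about 14 N still pressing, a little over the 10 N suggested. The cap is centred within about 0.5 mm of the estimated stud axis.
- **Bystanders:** In the final top view the tape roll and carton are where they started, within about two pixels (roughly 6 mm).

**Disagreeing checks:**
- The final top-view search for the stamp returned the drive unit instead, so that check failed. In both views before I picked up the cap, the stamp was at its starting position, and the arm never went near it.
- The top-view plate fits after seating were unusable because the arm blocked the view.
- The two cameras differed by about 2 mm on the unit's x position. The pins and stud entering without a sideways jam settled it.

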